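# Put a fresh bar of saddle soap away under the shine-booth shelf

### The job

Lift the bar of saddle soap out of its mould and set it down flat in the round tin dish without dropping it. Then gently slide the dish along the counter, without lifting it, into the middle bay under the black shelf until it is fully home against the stop at the back, with the soap still lying flat in it. Leave the daubers, the ashtray and the boot hook alone.

Things in the scene. Friction and masses are not known exactly. Their poses are not given: they have to be found in the camera images.
- soap: Amber bar of saddle soap, 78 (own x) x 46 (own y) x 42 mm high, about 0.16 kg; origin at the centre of its underside. At the start it lies in the mould's cavity, its long side along the mould's, and stands 28 mm proud of the mould's top.
- mould: Cast aluminium soap mould fixed to the counter: block 118 (x) x 86 (y) x 22 mm high with one open cavity 82 x 50 mm, 14 mm deep, in the middle of its top. Origin at the centre of its underside, on the counter.
- dish: Open round tin dish standing loose on the counter: outer diameter 120 mm, 22 mm high, wall 3 mm, flat floor 3 mm thick, about 0.2 kg; origin at the centre of its underside. Too wide to be gripped across.
- shelf: Low black enamelled shelf fixed on the counter, 200 mm deep (x), 380 wide (y), plate 56 to 60 mm up, front 90 mm of the top bare. Origin on the counter, mid-mouth of the middle bay, under the front edge; x points into the bay. Bay between cheeks with inner faces at y = -66 and +66 mm, stop bar 24 mm high at x = 100 mm. Side bays too narrow. Rocker switch 12 mm proud of the front at y = +132 mm.
- bay_home (a point): Point on the counter in the middle bay, 40 mm inside its mouth on its middle line, axes as the shelf's: the dish's origin is here when the dish touches the stop; 20 mm of the dish then still stand out in front of the shelf.
- dauber1: Round dauber standing on its bristles on the shelf's top, bristle head 50 mm across, turned maple handle up, 96 mm high; origin at the centre of its underside.
- dauber2: Second dauber, the same as the first.
- ashtray: Green glass ashtray on the counter beside the shelf, 110 mm across, 30 mm high; origin at the centre of its underside.
- boot_hook: Steel boot hook lying on the counter on the other side of the shelf, about 170 mm long (own x), 14 mm thick T-handle 78 mm wide at its -x end; origin near its middle, on the counter.
Things that resemble listed ones, but are neither listed nor needed, are in the scene too. Leave any brown or purple look-alike of the dish alone.

How it is judged:
By the outcome, as a careful person would: the job done as asked, in the order asked, and still so for the second after the job is handed in, with the robot touching nothing.
It also fails if it takes over 72 s, if anything falls off the work surface, if the arm or the gripper's body presses on something with over 40 N, if the wrist force passes 120 N, or if a joint passes its speed limit or range.

### The arm

A 6-joint arm with a two-finger parallel gripper is mounted at the origin on the work surface. World frame = base frame: x ahead of the robot, y to its left, z up, the work surface at z = 0. Lengths are in m, angles in degrees, forces in N, time in s.
With the tool pointing down it reaches from about 0.25 to 0.725 m from the base axis. Payload 9.7 kg.
Tool frame: the origin (TCP) lies at the very end of the fingers, on their centre line; the grasp point (between the pads) lies 19 mm behind it; z points along the fingers, y is the line along which they close (so a half turn about z gives the same grasp; the last joint's range is limited). The gripper opens to 85 mm and grips with 20 to 120 N. Pads are 22 mm wide; open, the fingers measure 114 mm over their backs; the gripper's body (76 mm by 85 mm) begins 54 mm behind the grasp point. The pads swing forward as they close: fully open they stand 13 mm farther back than shut.
Start: joints at [77.349, 4.979, 10.078, 95.1, 0, 90], TCP at [0.12, 0.537, 0.231] pointing down, gripper open.
Joint ranges: [-179.16, 179.16], [-48.56, 103.87], [-65.8, 70.77], [-126.05, 130.52], [-82.76, 87.17], [-180, 180]. Speed limits (degrees/s): [127.2, 127.2, 147.25, 180, 180, 180].

### API

Orientations are given as [roll, pitch, yaw] about the fixed x, y, z axes, in that order (R = Rz(yaw) Ry(pitch) Rx(roll)).
In Python, from workcell import bot, viewer, finder gives the robot as it stands. The module is installed in compiled form; this text tells all that it offers.
- The arm moves only by the shell command python3 -m inch 'ROWS' [FORCE]. ROWS is JSON, a list that holds one entry, the list of rows, each a list of 7 numbers: the opening in per cent of the stroke, from 0 (shut) to 100 (fully open), then the shift along the tool's x, y, z in mm, then the turn, a rotation vector about the tool's x, y, z in degrees. In form: [[[grip, tx, ty, tz, ax, ay, az], ...]]. A call has 1 to 8 rows; each row shifts and turns the commanded pose from where the row before left it, along the tool's axes as they then stand; what a row does not reach is not made up. A row lasts 1/8 s, in which the tool goes at most 62.5 mm and 10.7 degrees, less where a joint would pass 70% of its speed; a pose out of reach is approached as far as the arm can. A call with a gripper value outside its range is refused whole. The fingers move at their own pace and stop on an object; FORCE is the grip in N (left out, the last holds). Time passes only in rows, so rows that do not move let the fingers close. It gives the time, the measured TCP pose, the force, the opening and the grip force at its end, in the units of the state.
- bot.get_obs(): the state, without advancing time (a new reading comes with each control period).
- viewer.camera(name): name is "side" or "top" or "wrist"; returns a dict with "pixels" (420x560x3 uint8, red, green, blue), "vfov" (degrees; the focal length in pixels is half the picture's height over the tangent of half this angle, whatever the lens; pixels are square), "cx", "cy" (the principal point, pixels), "k1" (the pictures are not rectified: a ray, as slopes to the right and down, at radius r is drawn at 1 + k1 r^2 times it, then the intrinsics apply), "R" (3x3) and "t" (3): a world point X has camera coordinates R X + t. Camera axes: x right, y down, z forward; pixel columns grow to the right and rows downward; lengths in m; the calibration is good to about 2 mm. A picture is of the moment at which its call begins. There is no depth.
- bot.job_done(): hands the job in; it is judged then, once.
Trained networks look in the newest picture that a camera, given by its name, has taken for a name from the list of things; names that differ only in an ending like _2 or _b are one class to them, and where a whole thing is asked for, a point or a joint stands for the part that bears it (a point fixed in the world has none). Each returns a list of dicts, best first, with "conf" (0 to 1); they miss things now and then, are a little off and sometimes report something else, mostly with a low value. They report only what shows in the picture. A call takes as long as a camera call. They do not tell look-alikes from the thing itself.
- finder.outline_of(camera, thing): "pixels" (420x560 bool, what is visible of it) and "extent" ([centre column, centre row, width, height] in pixels, round what is visible of it).
- finder.mark_of(camera, thing): "position" ([column, row] in pixels: a listed point, or the origin of a listed thing).
The state is a dict: "time": time; "q": joint angles; "qd": joint speeds; "joint_efforts": joint torques, N m; "ee_pos": TCP position; "tcp_rot": TCP orientation; "wrist_force": force on the tool from outside, world axes, zero at the start; "torque": the same for the moment, N m; "opening": finger opening in m; "grasp_force": force on a finger pad.
Only numpy, scipy, OpenCV 4.12 (cv2) and the standard library are available. Lean on these libraries where they do the work, as an engineer would, in place of code of your own. Each camera call takes 0.05 s, during which the arm holds its last target. There are 200 camera calls.

## Working session

There is one attempt and no reset: what is moved stays moved. The work goes in short steps, Python scripts to look and compute and a shell command to move; the robot and the scene stay as the last step left them, time stands still between calls to the robot, and variables do not carry over. Pictures are saved under pics/ and viewed, at most 10 in all, crops included, and the job is handed in when it is done.

```bash
mkdir -p pics; cat > h.py <<'E'
import numpy as np, cv2
from workcell import bot, viewer, finder
def cam(n):
    return viewer.camera(n)
def ray(c,px):
    f=c["pixels"].shape[0]/2/np.tan(np.radians(c["vfov"])/2)
    K=np.array([[f,0,c["cx"]],[0,f,c["cy"]],[0,0,1.]])
    u=cv2.undistortPoints(np.array([[px]],float),K,np.array([c["k1"],0,0,0.])).ravel()
    R=np.array(c["R"]);o=-R.T@np.array(c["t"]);return o,R.T@np.array([u[0],u[1],1])
def at(c,px,z):
    o,d=ray(c,px);return o+d*(z-o[2])/d[2]
def px(c,X):
    R=np.array(c["R"]);p=R@np.array(X)+c["t"];u=p[:2]/p[2];u=u*(1+c["k1"]*(u@u))
    f=c["pixels"].shape[0]/2/np.tan(np.radians(c["vfov"])/2)
    return u*f+[c["cx"],c["cy"]]
def save(c,n): cv2.imwrite("pics/"+n,cv2.cvtColor(np.ascontiguousarray(c["pixels"]),cv2.COLOR_RGB2BGR))
E
python3 - <<'E'
from h import *
np.set_printoptions(precision=4,suppress=True)
for n in ["top","side"]:
    c=cam(n); save(c,n+"0.png")
    print(n,np.array(c["R"]).tolist(),c["t"],c["vfov"],c["k1"])
    for th in ["soap","mould","dish","shelf","bay_home","dauber1","ashtray","boot_hook"]:
        for m in finder.mark_of(n,th)[:3]:
            print(th,round(m["conf"],2),np.round(m["position"],1),at(c,m["position"],0))
E
```

```text
top [[0.0005647380621582799, -0.9999622931230276, -0.008665644987987884], [-0.9985458385963771, -9.676274167689041e-05, -0.05390917230703731], [0.053906301048941986, 0.008683488303010084, -0.9985082411968929]] [0.0523 0.5076 1.3797] 46.14313693664194 -0.07558379116526125
soap 0.66 [378.4 240.5] [ 0.421  -0.2213  0.    ]
mould 0.71 [375.8 238.4] [ 0.427  -0.2139  0.    ]
dish 0.84 [212.5 293.2] [0.2711 0.2509 0.    ]
dish 0.72 [147.8 205.8] [0.5201 0.4399 0.    ]
dish 0.68 [219.2 229.6] [0.4519 0.2328 0.    ]
shelf 0.77 [298.4 170. ] [0.6229 0.0065 0.    ]
dauber1 0.65 [340.5 115.1] [ 0.783  -0.1156  0.    ]
dauber1 0.5 [290.4 112.9] [0.7894 0.0293 0.    ]
ashtray 0.66 [410.3 160.5] [ 0.6509 -0.3161  0.    ]
boot_hook 0.73 [184.7 156.1] [0.6639 0.3346 0.    ]
side [[-0.9900238062659594, -0.14079163710255999, -0.005529733143893987], [-0.10212904959351268, 0.7440860580451439, -0.660231471115975], [0.09706966702213131, -0.65308012766032, -0.7510418274632864]] [0.5299 0.0745 1.1374] 55.59803525449584 -0.019618815170264512
soap 0.79 [327.6 166.4] [ 0.4169 -0.2422  0.    ]
soap 0.2 [301.  289.1] [0.4537 0.2347 0.    ]
mould 0.7 [322.8 173.6] [ 0.4303 -0.205  -0.    ]
dish 0.94 [347.2 360.3] [0.3288 0.4039 0.    ]
dish 0.92 [300.  288.8] [0.4563 0.2342 0.    ]
dish 0.84 [368.8 304.9] [0.2802 0.2563 0.    ]
shelf 0.79 [254.8 215.8] [0.6184 0.0058 0.    ]
bay_home 0.23 [200.4 203.8] [ 0.7938 -0.0193  0.    ]
dauber1 0.91 [199.5 202.7] [ 0.7978 -0.0234  0.    ]
dauber1 0.82 [218.4 168.4] [ 0.7782 -0.1831  0.    ]
ashtray 0.88 [260.  144.2] [ 0.6625 -0.3263 -0.    ]
boot_hook 0.94 [215.1 309.4] [0.6594 0.3215 0.    ]
```

View pics/top0.png

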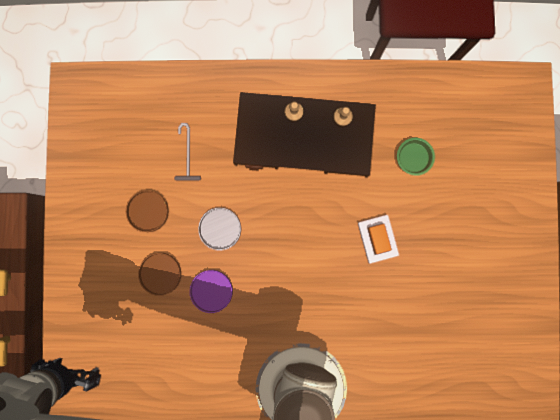

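View pics/side0.png

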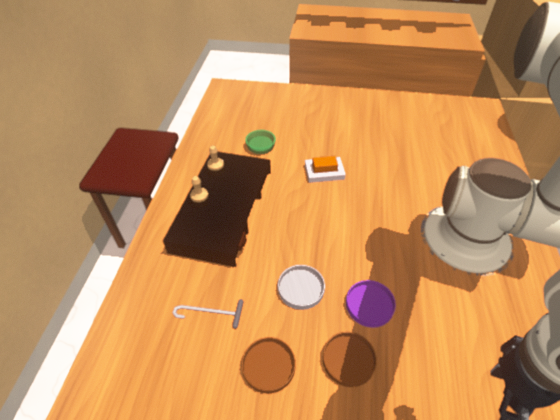

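The pictures show the tin dish at top-view pixel (220,228), the mould and soap at (378,238), and the shelf front edge running from (235,164) to (369,176), with its switch at (255,168). The brown dishes (148,210) and (160,272) and the purple one (212,290) are decoys. Next I'll refine the poses with the masks.

```bash
python3 - <<'E'
from h import *
np.set_printoptions(precision=4,suppress=True)
o=bot.get_obs(); print(o["ee_pos"],o["tcp_rot"],o["opening"],o["time"])
def best(n,th,p):
    r=[m for m in finder.outline_of(n,th) if np.hypot(*(np.array(m["extent"][:2])-p))<25]
    return r[0]["pixels"].astype(np.uint8) if r else None
def pts(c,m,z):
    cn=max(cv2.findContours(m,0,1)[0],key=cv2.contourArea)[:,0,:]
    return np.array([at(c,p,z)[:2] for p in cn.astype(float)],np.float32)
c=cam("top")
for th,p,z in [("soap",(378,238),.05),("mould",(378,238),.022),("shelf",(303,135),.06),("dish",(220,229),.022)]:
    m=best("top",th,p)
    if m is None: print(th,"none");continue
    P=pts(c,m,z); r=cv2.minAreaRect(P); print("top",th,cv2.boxPoints(r).tolist(),r)
c=cam("side")
for th,p,z in [("soap",(326,163),.05),("dish",(300,287),.022)]:
    m=best("side",th,p)
    if m is None: print(th,"none");continue
    P=pts(c,m,z); r=cv2.minAreaRect(P); print("side",th,r)
# shelf front edge by colour in top
c=cam("top");g=c["pixels"].astype(int).max(2)
m=((g<60)*255).astype(np.uint8);m[:85]=0;m[190:]=0;m[:,:225]=0;m[:,385:]=0
m=cv2.morphologyEx(m,cv2.MORPH_OPEN,np.ones((15,15)))
cn=max(cv2.findContours(m,0,1)[0],key=cv2.contourArea)
for p in cv2.approxPolyDP(cn,6,True)[:,0]: print(p,at(c,p.astype(float),.06))
big=cv2.resize(np.ascontiguousarray(c["pixels"][85:185,220:390,::-1]),None,fx=4,fy=4,interpolation=2);cv2.imwrite("pics/shelf.png",big)
E
```

```text
[0.1205 0.5367 0.2313] [-179.9987   -0.0002  167.3488] 0.08549477538888661 0.9
top soap [[0.38568446040153503, -0.20109927654266357], [0.3981890380382538, -0.24613234400749207], [0.47073814272880554, -0.2259872853755951], [0.4582335650920868, -0.1809542179107666]] ((0.4282113015651703, -0.21354328095912933), (0.07529408484697342, 0.04673691838979721), 15.518638610839844)
top mould [[0.3581524193286896, -0.1878305822610855], [0.3809826076030731, -0.2730589210987091], [0.49584922194480896, -0.2422894686460495], [0.4730190336704254, -0.1570611298084259]] ((0.42700082063674927, -0.2150600254535675), (0.1189163476228714, 0.0882331132888794), 14.995823860168457)
top shelf [[0.5921431183815002, -0.18997791409492493], [0.8056334853172302, -0.20645013451576233], [0.8350434899330139, 0.17472106218338013], [0.6215531229972839, 0.19119328260421753]] ((0.7135933041572571, -0.0076284259557724), (0.3823041021823883, 0.214124858379364), 85.58798217773438)
top dish [[0.3969271183013916, 0.28669026494026184], [0.3974685072898865, 0.17092347145080566], [0.5127711296081543, 0.17146271467208862], [0.5122297406196594, 0.2872295081615448]] ((0.45484912395477295, 0.22907648980617523), (0.11530386656522751, 0.11576803773641586), 0.26795706152915955)
side soap ((0.42774882912635803, -0.1952134072780609), (0.08093828707933426, 0.08035091310739517), 7.786098003387451)
side dish ((0.4523243308067322, 0.23871873319149017), (0.12007211893796921, 0.12725557386875153), 7.872718334197998)
[255 116] [0.7657 0.1279 0.06  ]
[255 147] [0.6788 0.1275 0.06  ]
[284 160] [0.6425 0.0475 0.06  ]
[350 162] [ 0.637 -0.134  0.06 ]
[371 145] [ 0.6844 -0.1925  0.06  ]
[372 117] [ 0.7629 -0.1964  0.06  ]
[339 126] [ 0.7374 -0.1046  0.06  ]
[332 106] [ 0.7937 -0.0856  0.06  ]
[304 106] [ 0.7937 -0.0079  0.06  ]
[297 121] [0.7514 0.0116 0.06  ]
[283 110] [0.7824 0.0503 0.06  ]
```

View pics/shelf.png

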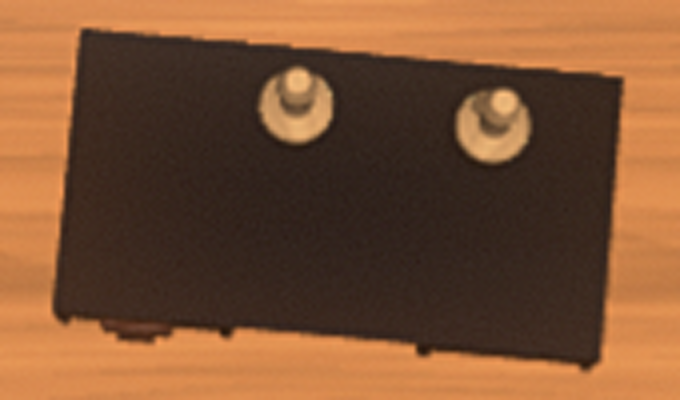

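Black shelf: plate corners in the crop are about (55,310), (598,358), (82,30) and (622,78). The middle cheeks' feet show at (225,331) and (423,350). I'll start moving towards the soap now.

```bash
cat >> h.py <<'E'
def need(x,y,z,yaw=None,o=None):
    from scipy.spatial.transform import Rotation as S
    o=o or bot.get_obs(); R=S.from_euler("xyz",o["tcp_rot"],degrees=True)
    d=R.inv().apply(np.array([x,y,z])-o["ee_pos"])*1000
    s="shift "+str(np.round(d,1))
    if yaw is not None: s+=" turn "+str(np.round((R.inv()*S.from_euler("xyz",[180,0,yaw],degrees=True)).as_rotvec(degrees=True),1))
    print(s)
E
python3 - <<'E'
from h import *
c=cam("top")
P=np.array([at(c,(220+a/4,85+b/4),.06)[:2] for a,b in [(55,312),(598,358),(82,30),(622,78)]])
print(P)
ax=P[0]-P[1]; print("y dir yaw",np.degrees(np.arctan2(ax[1],ax[0]))-90, np.linalg.norm(ax)); b=P[2]-P[0];b2=P[3]-P[1];print("x dir",np.degrees(np.arctan2(b[1],b[0])),np.degrees(np.arctan2(b2[1],b2[0])),np.linalg.norm(b),np.linalg.norm(b2))
print("front mid",(P[0]+P[1])/2,"centre",P.mean(0))
print([at(c,(220+a/4,85+b/4),.0)[:2] for a,b in [(225,333),(423,352)]])
need(.427,-.214,.23,195.3)
E
python3 -m inch '[[[100,-10,-14,0,0,0,0],[100,-19,-28,0,0,0,0],[100,-19,-28,0,0,0,0],[100,-19,-28,0,0,0,0],[100,-19,-28,0,0,0,0],[100,-19,-28,0,0,0,0],[100,-19,-28,0,0,0,0],[100,-19,-28,0,0,0,-8]]]' 25
python3 -c "
from h import *
print(bot.get_obs()['q']); need(.427,-.214,.23,195.3)"
```

```text
[[ 0.63439016  0.18584602]
 [ 0.60248832 -0.1874287 ]
 [ 0.83244828  0.16866755]
 [ 0.79832329 -0.20667032]]
y dir yaw -4.88490000272715 0.3746354806638728
x dir -4.957113493750735 -5.611541486067504 0.19880170545155826 0.19677798431397797
front mid [ 0.61843924 -0.00079134] centre [ 0.71691251 -0.00989636]
[array([0.62801953, 0.070037  ]), array([ 0.61428169, -0.07192593])]
shift [-463.5 -665.3    1.3] turn [  0.  -0. -28.]
time: 2.4
ee_pos: [0.2141, 0.2986, 0.2313]
tcp_rot: [180.0, 0.0, 175.5]
wrist_force: [0.3, 0.6, 0.3]
opening: 0.0853
grasp_force: 0.0
[ 5.43617727e+01 -1.97699971e+01 -1.20729310e+01  9.76660329e+01
 -1.23830078e-02  5.88658414e+01]
shift [-252.5 -494.3    1.2] turn [  0.    0.  -19.8]
```

```bash

python3 -m inch '[[[100,-16,-31,0,0,0,0],[100,-16,-31,0,0,0,0],[100,-16,-31,0,0,0,0],[100,-16,-31,0,0,0,0],[100,-16,-31,0,0,0,0],[100,-16,-31,0,0,0,0],[100,-16,-31,0,0,0,0],[100,-16,-31,0,0,0,0]]]' >/dev/null
python3 -m inch '[[[100,-16,-31,0,0,0,0],[100,-16,-31,0,0,0,0],[100,-16,-31,0,0,0,0],[100,-16,-31,0,0,0,0],[100,-16,-31,0,0,0,0],[100,-16,-31,0,0,0,0],[100,-16,-31,0,0,0,-10],[100,0,0,0,0,0,-10]]]'
python3 - <<'E'
from h import *
need(.427,-.214,.13,195.3)
c=cam("wrist"); save(c,"w1.png")
for th,z in [("soap",.05),("mould",.022)]:
    for m in finder.outline_of("wrist",th)[:1]:
        cn=max(cv2.findContours(m["pixels"].astype(np.uint8),0,1)[0],key=cv2.contourArea)[:,0,:]
        P=np.array([at(c,p,z)[:2] for p in cn.astype(float)],np.float32)
        print(th,m["conf"],cv2.minAreaRect(P))
print(bot.get_obs()["time"])
E
```

```text
time: 4.4
ee_pos: [0.415, -0.1844, 0.2307]
tcp_rot: [180.0, -0.0, -164.5]
wrist_force: [-0.5, 0.4, -0.4]
opening: 0.0853
grasp_force: 0.0
shift [ -3.7 -31.8 100.7] turn [ 0.  -0.   0.2]
soap 0.75 ((0.42123281955718994, -0.2179250419139862), (0.0827137753367424, 0.046063534915447235), 14.951397895812988)
mould 0.89 ((0.42341744899749756, -0.21780145168304443), (0.11940135806798935, 0.08577720820903778), 14.714170455932617)
4.55
```

View pics/w1.png

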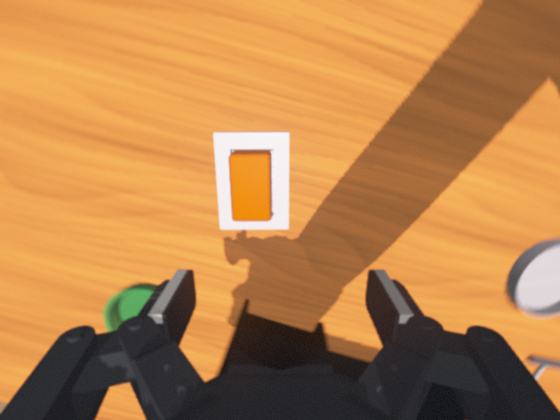

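The wrist view shows the soap in its mould, centred at (251,186), with the mould square to the tool and nothing blocking the way. I'll descend and grip.

```bash

python3 -m inch '[[[78,0,-16,15,0,0,0],[78,-1,-17,25,0,0,0.3],[78,0,0,35,0,0,0],[78,0,0,35,0,0,0],[78,0,0,35,0,0,0],[78,0,0,25,0,0,0],[78,0,0,15,0,0,0],[78,0,0,10,0,0,0]]]' 35 
python3 -c "
from h import *
need(.4245,-.2168,.024,195); c=cam('wrist'); save(c,'w2.png')"
```

```text
time: 5.55
ee_pos: [0.425, -0.2142, 0.0355]
tcp_rot: [180.0, -0.0, -165.0]
wrist_force: [-0.7, 0.4, 0.4]
opening: 0.0666
grasp_force: 0.0
shift [ 1.1 -2.4 11.5] turn [ 0. -0. -0.]
```

View pics/w2.png

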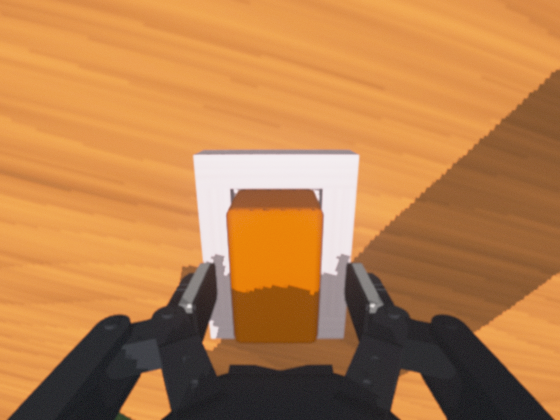

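The soap spans columns 229–321 between pads at 215 and 347, so the tool is about 2.5 mm too far in +y. I'll correct that, lower and close.

```bash

python3 -m inch '[[[78,0,-2.4,6,0,0,0],[78,0,0,5.5,0,0,0],[60,0,0,0,0,0,0],[48,0,0,0,0,0,0],[35,0,0,0,0,0,0],[35,0,0,0,0,0,0],[35,0,0,0,0,0,0],[35,0,0,0,0,0,0]]]' 35 
python3 -m inch '[[[35,0,0,-3,0,0,0],[35,0,0,-6,0,0,0],[35,0,0,-10,0,0,0],[35,0,0,-20,0,0,0],[35,0,0,-25,0,0,0],[35,0,0,-25,0,0,0],[35,0,0,-15,0,0,0],[35,0,0,0,0,0,0]]]' 
python3 -c "
from h import *
need(.4535,.233,.128); c=cam('wrist'); save(c,'w3.png')"
```

```text
time: 6.6
ee_pos: [0.426, -0.2165, 0.0251]
tcp_rot: [-180.0, 0.0, -164.9]
wrist_force: [-0.8, -0.1, 2.8]
opening: 0.0455
grasp_force: 37.7
time: 7.6
ee_pos: [0.4263, -0.2166, 0.1298]
tcp_rot: [-179.9, 0.1, -165.0]
wrist_force: [-0.4, 0.5, -2.4]
opening: 0.0453
grasp_force: 37.1
shift [-143.   427.2    1.5]
```

View pics/w3.png

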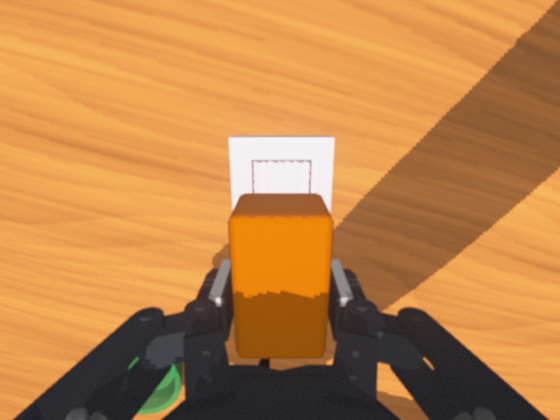

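The soap is held squarely between the pads (columns 232–330) and is clear of the mould. Now I'll carry it to the dish.

```bash

python3 -m inch '[[[35,-3,10,0,0,0,0],[35,-6,20,0,0,0,0],[35,-10,30,0,0,0,0],[35,-10,30,0,0,0,0],[35,-10,30,0,0,0,0],[35,-10,30,0,0,0,0],[35,-10,30,0,0,0,0],[35,-10,30,0,0,0,0]]]' >/dev/null
python3 -m inch '[[[35,-10,30,0,0,0,0],[35,-10,30,0,0,0,0],[35,-10,30,0,0,0,0],[35,-10,30,0,0,0,0],[35,-10,30,0,0,0,0],[35,-10,30,0,0,0,0],[35,-8,22,0,0,0,0],[35,-5,13,0,0,0,0]]]' 
python3 - <<'E'
from h import *
c=cam("wrist"); save(c,"w4.png")
ms=finder.outline_of("wrist","dish"); print([(m["conf"],m["extent"]) for m in ms])
E
```

```text
time: 9.65
ee_pos: [0.4518, 0.2321, 0.1279]
tcp_rot: [-180.0, -0.1, -164.9]
wrist_force: [-0.3, 0.7, -1.9]
opening: 0.0453
grasp_force: 37.0
[(0.95, [279.8, 192.1, 132.3, 107.6]), (0.91, [373.4, 44.0, 160.4, 88.0]), (0.65, [498.5, 114.2, 122.8, 147.0]), (0.59, [464.1, 297.4, 121.8, 108.0])]
```

View pics/w4.png

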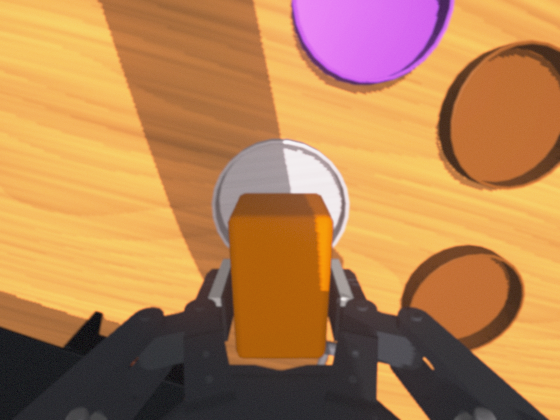

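The tin dish's rim shows at columns 214–349 with its top at row 140, so it is centred sideways. I'll fit the rim circle for its centre.

```bash
python3 - <<'E'
from h import *
from scipy.optimize import least_squares
c=cam("wrist")
m=finder.outline_of("wrist","dish")[0]["pixels"].astype(np.uint8)
h=cv2.convexHull(max(cv2.findContours(m,0,1)[0],key=cv2.contourArea))[:,0,:].astype(float)
h=h[h[:,1]<225]
P=np.array([at(c,p,.022)[:2] for p in h])
r=least_squares(lambda v:np.hypot(*(P-v[:2]).T)-.06,[.453,.233]); print(len(h),r.x,np.abs(r.fun).max())
need(*r.x,.0215,195)
print("home",np.array([.618,-.001])+.04*np.array([np.cos(np.radians(-5)),np.sin(np.radians(-5))]))
E
```

```text
28 [0.35212665 0.28545385] 0.044265547103715774
shift [ 82.3  79.1 106.9] turn [-0.  -0.1  0.1]
home [ 0.65784779 -0.00448623]
```

```bash
python3 - <<'E'
from h import *
from scipy.optimize import least_squares
c=cam("wrist")
L=finder.outline_of("wrist","dish"); print([np.round(q["extent"]).tolist() for q in L])
m=min(L,key=lambda q:np.hypot(q["extent"][0]-280,q["extent"][1]-192))["pixels"].astype(np.uint8)
h=cv2.convexHull(max(cv2.findContours(m,0,1)[0],key=cv2.contourArea))[:,0,:].astype(float)
h=h[h[:,1]<225]
P=np.array([at(c,p,.022)[:2] for p in h])
r=least_squares(lambda v:np.hypot(*(P-v[:2]).T)-.06,[.453,.233]); print(len(h),r.x,np.abs(r.fun).max())
need(*r.x,.0215,195)
E
```

```text
[[500.0, 114.0, 120.0, 145.0], [374.0, 42.0, 160.0, 85.0], [464.0, 297.0, 122.0, 106.0], [284.0, 191.0, 133.0, 106.0]]
29 [0.45176215 0.23014888] 0.0013124001454925885
shift [7.000e-01 1.000e-01 1.072e+02] turn [-0. -0.  0.]
```

```bash

python3 -m inch '[[[35,0,0,8,0,0,0],[35,0,0,16,0,0,0],[35,0,0,22,0,0,0],[35,0,0,20,0,0,0],[35,0,0,16,0,0,0],[35,0,0,10,0,0,0],[35,0,0,6,0,0,0],[35,0,0,4,0,0,0]]]'
python3 -m inch '[[[35,0,0,2,0,0,0],[35,0,0,1,0,0,0],[35,0,0,0,0,0,0]]]'
```

```text
time: 10.95
ee_pos: [0.4528, 0.231, 0.0268]
tcp_rot: [180.0, 0.0, -165.0]
wrist_force: [-0.6, 0.8, -2.2]
opening: 0.0454
grasp_force: 37.0
time: 11.32
ee_pos: [0.4527, 0.231, 0.024]
tcp_rot: [180.0, 0.0, -164.9]
wrist_force: [-0.3, 0.2, -1.8]
opening: 0.0455
grasp_force: 37.0
```

```bash

python3 -m inch '[[[35,0,0,1,0,0,0],[35,0,0,1,0,0,0],[35,0,0,1,0,0,0],[35,0,0,0,0,0,0]]]'
```

```text
time: 11.82
ee_pos: [0.4526, 0.2309, 0.0207]
tcp_rot: [-180.0, -0.0, -165.0]
wrist_force: [0.3, 0.2, -2.5]
opening: 0.0454
grasp_force: 37.0
```

```bash

python3 -m inch '[[[35,0,0,0.7,0,0,0],[35,0,0,0.7,0,0,0],[35,0,0,0,0,0,0]]]'
```

```text
time: 12.2
ee_pos: [0.4527, 0.2309, 0.02]
tcp_rot: [180.0, 0.0, -165.0]
wrist_force: [-3.2, -0.9, 5.3]
opening: 0.0452
grasp_force: 37.9
```

Contact reads +5 N, so I'll release and rise.

```bash

python3 -m inch '[[[56,0,0,0,0,0,0],[62,0,0,0,0,0,0],[68,0,0,0,0,0,0],[70,0,0,-10,0,0,0],[70,0,0,-25,0,0,0],[70,0,0,-35,0,0,0],[70,0,0,-35,0,0,0],[70,0,0,-15,0,0,0]]]'
python3 - <<'E'
from h import *
c=cam("wrist"); save(c,"w5.png")
E
```

```text
time: 13.2
ee_pos: [0.4533, 0.2313, 0.1419]
tcp_rot: [180.0, 0.2, -165.0]
wrist_force: [-0.3, 0.4, -0.4]
opening: 0.06
grasp_force: 0.0
```

View pics/w5.png

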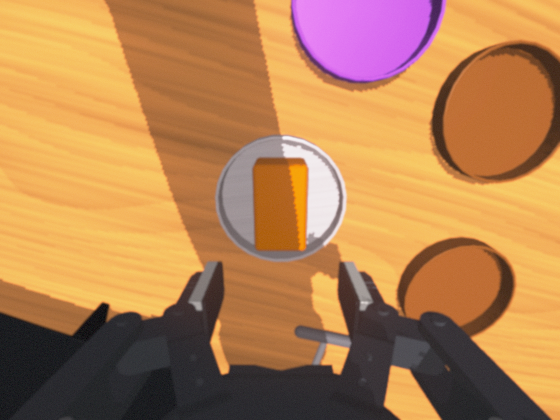

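The soap lies flat inside the dish: rim columns 217–346, rows 135–261, with the soap at (280,203). I'll get the dish centre again and move behind it on the +y side. Straddled fingers will cradle the rim for the push.

```bash
python3 - <<'E'
from h import *
from scipy.optimize import least_squares
c=cam("wrist")
L=finder.outline_of("wrist","dish")
m=min(L,key=lambda q:np.hypot(q["extent"][0]-281,q["extent"][1]-198))["pixels"].astype(np.uint8)
h=cv2.convexHull(max(cv2.findContours(m,0,1)[0],key=cv2.contourArea))[:,0,:].astype(float);h=h[h[:,1]<225]
P=np.array([at(c,p,.022)[:2] for p in h])
r=least_squares(lambda v:np.hypot(*(P-v[:2]).T)-.06,[.453,.233]); print(r.x,np.abs(r.fun).max())
a=np.radians(-5);u=np.array([np.cos(a),np.sin(a)]);H=np.array([.618,-.001])+.04*u;P1=H-.15*u
d=P1-r.x;n=np.linalg.norm(d);d/=n;print("P1",P1,"heading",np.degrees(np.arctan2(d[1],d[0])),n)
s=r.x-.085*d;print(s);need(*s,.142,np.degrees(np.arctan2(d[1],d[0]))+180)
E
```

```text
[0.45201952 0.2305072 ] 0.0016211336252834121
P1 [0.50841858 0.00858713] heading -75.74065183114837 0.22897460572739323
[0.43108305 0.31288841]
shift [-0.3 84.7 -2.6] turn [ 0.   0.  90.8]
```

```bash

python3 -m inch '[[[70,0,20,0,0,0,0],[70,0,35,0,0,0,0],[70,0,30,0,0,0,5],[70,0,0,0,0,0,10],[70,0,0,0,0,0,10],[70,0,0,0,0,0,10],[70,0,0,0,0,0,10],[70,0,0,0,0,0,10]]]' >/dev/null
python3 -m inch '[[[70,0,0,10,0,0,10],[70,0,0,20,0,0,10],[70,0,0,25,0,0,10],[70,0,0,30,0,0,6],[70,0,0,20,0,0,0],[70,0,0,15,0,0,0],[70,0,0,0,0,0,0]]]'
python3 -c "
from h import *
need(.4311,.3129,.003,104.3)
c=cam('side');save(c,'s2.png')"
```

```text
time: 15.22
ee_pos: [0.4296, 0.3123, 0.0176]
tcp_rot: [-179.8, 0.1, 104.1]
wrist_force: [0.2, -0.3, 0.4]
opening: 0.0598
grasp_force: 0.0
shift [ 0.2  1.7 14.6] turn [-0.2  0.1 -0.2]
```

View pics/s2.png

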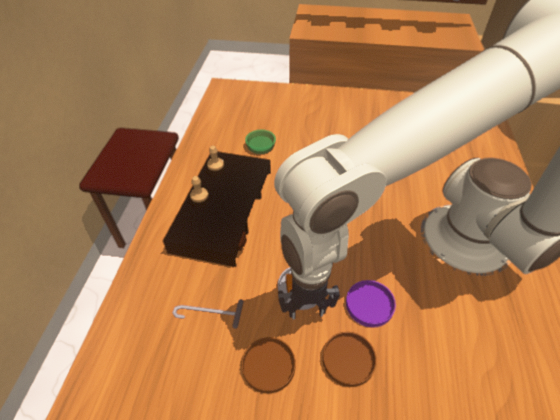

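The gripper stands behind the dish, clear of both brown dishes, at about pixel (310,295). I'll lower it and begin pushing gently.

```bash

python3 -m inch '[[[70,0,1.7,7,0,0,0],[70,0,0,6,0,0,0],[70,-8,0,0,0,0,0],[70,-6,0,0,0,0,0],[70,-3,0,0,0,0,0],[70,-3,0,0,0,0,0],[70,-3,0,0,0,0,0],[70,-3,0,0,0,0,0]]]'
python3 -m inch '[[[70,-4,0,0,0,0,0],[70,-5,0,0,0,0,0],[70,-6,0,0,0,0,0],[70,-7,0,0,0,0,0],[70,-8,0,0,0,0,0],[70,-8,0,0,0,0,0],[70,-8,0,0,0,0,0],[70,-8,0,0,0,0,0]]]'
python3 -c "
from h import *
need(.5084+.245*.063*-1,.0086+.9692*.063,.005,104.3)"
```

```text
time: 16.27
ee_pos: [0.4385, 0.2884, 0.0065]
tcp_rot: [180.0, -0.0, 104.1]
wrist_force: [-0.6, 3.4, 0.8]
opening: 0.0599
grasp_force: 1.3
time: 17.27
ee_pos: [0.4517, 0.2353, 0.0064]
tcp_rot: [180.0, -0.0, 104.0]
wrist_force: [-0.4, 3.5, 1.4]
opening: 0.0597
grasp_force: 1.6
shift [-170.7   -0.2    1.4] turn [ 0.  -0.  -0.3]
```

The push force is a steady 3.5 N, so I'll carry on.

```bash

python3 -m inch '[[[70,-8,0,0,0,0,0],[70,-9,0,0,0,0,0],[70,-9,0,0,0,0,0],[70,-9,0,0,0,0,0],[70,-9,0,0,0,0,0],[70,-9,0,0,0,0,0],[70,-9,0,0,0,0,0],[70,-9,0,0,0,0,0]]]'
python3 -m inch '[[[70,-9,0,0,0,0,0],[70,-9,0,0,0,0,0],[70,-9,0,0,0,0,0],[70,-9,0,0,0,0,0],[70,-9,0,0,0,0,0],[70,-9,0,0,0,0,0],[70,-8,0,0,0,0,0],[70,-7,0,0,0,0,0]]]'
python3 - <<'E'
from h import *
o=bot.get_obs()
need(.5084-.245*.063,.0086+.9692*.063,.005,104.3)
c=cam("side"); L=finder.outline_of("side","dish"); print([(round(q["conf"],2),np.round(q["extent"]).tolist(),np.round(at(c,q["extent"][:2],.011)[:2],3)) for q in L])
E
```

```text
time: 18.27
ee_pos: [0.4689, 0.1664, 0.0064]
tcp_rot: [-180.0, -0.0, 104.1]
wrist_force: [-1.4, 4.1, 2.6]
opening: 0.06
grasp_force: 1.8
time: 19.27
ee_pos: [0.4857, 0.0995, 0.0064]
tcp_rot: [-180.0, -0.0, 104.0]
wrist_force: [-0.4, 4.1, 3.0]
opening: 0.0597
grasp_force: 1.8
shift [-30.7  -0.2   1.4] turn [-0.  -0.  -0.3]
[(0.98, [349.0, 359.0, 53.0, 53.0], array([0.325, 0.404])), (0.76, [267.0, 364.0, 56.0, 57.0], array([0.507, 0.441])), (0.75, [370.0, 303.0, 51.0, 45.0], array([0.278, 0.258])), (0.54, [294.0, 229.0, 35.0, 28.0], array([0.495, 0.05 ]))]
```

```bash

python3 -m inch '[[[70,-7,0,0,0,0,0],[70,-7,0,0,0,0,0],[70,-6,0,0,0,0,0],[70,-5,0,0,0,0,0],[70,-4,0,0,0,0,0],[70,-2,0,0,0,0,0],[70,-1,0,0,0,0,0],[70,0,0,0,0,0,0]]]'
python3 -m inch '[[[70,8,0,0,0,0,0],[70,15,0,0,0,0,0],[70,10,0,-20,0,0,0],[70,0,0,-30,0,0,0],[70,0,0,-35,0,0,0],[70,0,0,-35,0,0,0],[70,0,0,-15,0,0,0],[70,0,0,0,0,0,0]]]'
python3 - <<'E'
from h import *
c=cam("side"); save(c,"s3.png"); L=finder.outline_of("side","dish"); print([(round(q["conf"],2),np.round(q["extent"]).tolist(),np.round(at(c,q["extent"][:2],.011)[:2],3)) for q in L])
E
```

```text
time: 20.38
ee_pos: [0.4933, 0.0688, 0.0063]
tcp_rot: [-180.0, 0.0, 104.0]
wrist_force: [-0.1, 1.4, -0.9]
opening: 0.0599
grasp_force: 0.5
time: 21.38
ee_pos: [0.4856, 0.1015, 0.1417]
tcp_rot: [179.9, 0.0, 104.1]
wrist_force: [-0.4, 0.9, -0.8]
opening: 0.0599
grasp_force: 0.0
[(0.81, [291.0, 218.0, 39.0, 31.0], array([0.509, 0.01 ])), (0.79, [372.0, 304.0, 48.0, 46.0], array([0.274, 0.259])), (0.67, [268.0, 364.0, 55.0, 60.0], array([0.507, 0.441])), (0.6, [348.0, 359.0, 53.0, 50.0], array([0.328, 0.405]))]
```

View pics/s3.png

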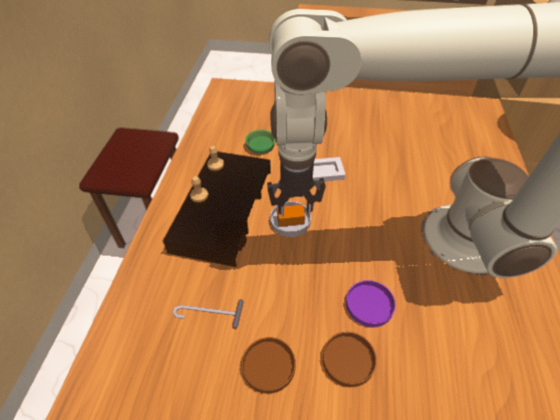

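The dish stands in front of the middle bay at pixel (291,218), with the soap flat in it and everything else untouched. Now I'll turn the tool for the push along the bay line.

```bash

python3 -m inch '[[[70,0,0,0,0,0,-10],[70,0,0,0,0,0,-10.2],[70,0,0,0,0,0,-10.2],[70,0,0,0,0,0,-10.2],[70,0,0,0,0,0,-10.2],[70,0,0,0,0,0,-10.2],[70,0,0,0,0,0,-10],[70,0,0,0,0,0,0]]]'
python3 - <<'E'
from h import *
need(.4237,.0165,.142,174.9)
for n in ["top","side","wrist"]:
    c=cam(n)
    for th,z in [("shelf",0),("bay_home",0)]:
        for m in finder.mark_of(n,th)[:2]: print(n,th,round(m["conf"],2),np.round(at(c,m["position"],z)[:2],4))
    for q in finder.outline_of(n,"dish"): print(n,"dish",round(q["conf"],2),np.round(q["extent"]),np.round(at(c,q["extent"][:2],.015)[:2],4))
E
```

```text
time: 22.48
ee_pos: [0.4847, 0.1009, 0.1399]
tcp_rot: [-180.0, -0.1, 175.0]
wrist_force: [-0.9, -0.7, 0.1]
opening: 0.0598
grasp_force: 0.0
shift [ 53.4 -89.4  -1.9] turn [-0.  -0.1  0.1]
top shelf 0.69 [0.6273 0.0045]
top shelf 0.43 [0.788  0.0241]
top dish 0.91 [147. 211.  42.  46.] [0.5032 0.4383]
top dish 0.77 [210. 294.  42.  42.] [0.2694 0.2569]
top dish 0.7 [304. 207.  32.  43.] [ 0.5168 -0.01  ]
top dish 0.18 [305. 135. 135.  80.] [ 0.7223 -0.0119]
side shelf 0.6 [0.6235 0.0029]
side dish 0.89 [268. 363.  55.  58.] [0.5062 0.4409]
side dish 0.82 [373. 306.  48.  50.] [0.2721 0.2652]
side dish 0.81 [350. 359.  54.  54.] [0.3247 0.4068]
side dish 0.76 [291. 221.  39.  37.] [0.5058 0.023 ]
side dish 0.16 [292. 213.  30.  24.] [ 0.508  -0.0087]
wrist dish 0.87 [551.  24.  18.  48.] [0.3509 0.337 ]
wrist dish 0.76 [448.   8.  84.  16.] [0.3355 0.2468]
wrist dish 0.68 [188. 228. 129. 118.] [0.5033 0.0093]
wrist dish 0.54 [557. 201.   6.  43.] [0.5074 0.3699]
```

```bash

python3 -m inch '[[[70,10,-15,0,0,0,0],[70,15,-25,0,0,0,0],[70,15,-25,0,0,0,0],[70,10,-15,0,0,0,0],[70,3,-8,0,0,0,0],[70,0,0,20,0,0,0],[70,0,0,25,0,0,0],[70,0,0,0,0,0,0]]]'
python3 -c "
from h import *
need(.4237,.0178,.0065,174.9)
c=cam('wrist')
for q in finder.outline_of('wrist','dish'): print(round(q['conf'],2),np.round(q['extent']),np.round(at(c,q['extent'][:2],.015)[:2],4))"
```

```text
time: 24.08
ee_pos: [0.4241, 0.0179, 0.095]
tcp_rot: [-180.0, -0.2, 175.1]
wrist_force: [-0.7, 0.3, 1.0]
opening: 0.0596
grasp_force: 0.0
shift [ 0.1 -0.1 88.5] turn [-0.  -0.2  0.2]
0.68 [535.  39.  50.  78.] [0.3072 0.2032]
0.63 [282. 304. 126. 124.] [0.5014 0.0115]
```

```bash

python3 -m inch '[[[70,0,0,20,0,0,0],[70,0,0,30,0,0,0],[70,0,0,25,0,0,0],[70,0,0,13,0,0,0],[70,-6,0,0,0,0,0],[70,-6,0,0,0,0,0],[70,-4,0,0,0,0,0],[70,-3,0,0,0,0,0]]]'
python3 -m inch '[[[70,-3,0,0,0,0,0],[70,-3,0,0,0,0,0],[70,-4,0,0,0,0,0],[70,-5,0,0,0,0,0],[70,-6,0,0,0,0,0],[70,-7,0,0,0,0,0],[70,-7,0,0,0,0,0],[70,-7,0,0,0,0,0]]]'
python3 -c "
from h import *
need(.5975,.0023,.0065,174.9)
c=cam('side')
for q in finder.outline_of('side','dish'): print(round(q['conf'],2),np.round(q['extent']),np.round(at(c,q['extent'][:2],.011)[:2],4))"
```

```text
time: 25.18
ee_pos: [0.4445, 0.0162, 0.0089]
tcp_rot: [180.0, 0.0, 175.0]
wrist_force: [-0.6, 0.2, 0.4]
opening: 0.0598
grasp_force: 0.0
time: 26.18
ee_pos: [0.4862, 0.0126, 0.0083]
tcp_rot: [180.0, -0.0, 175.0]
wrist_force: [-3.8, -0.2, 2.6]
opening: 0.06
grasp_force: 1.9
shift [-111.8   -0.6    1.8] turn [ 0.  -0.   0.1]
0.84 [373. 304.  51.  47.] [0.2721 0.2589]
0.84 [268. 364.  59.  56.] [0.5054 0.4409]
0.82 [348. 360.  53.  55.] [0.3271 0.4065]
0.77 [274. 218.  30.  32.] [0.5583 0.0141]
```

```bash

python3 -m inch '[[[70,-6,0,0,0,0,0],[70,-5,0,0,0,0,0],[70,-5,0,0,0,0,0],[70,-5,0,0,0,0,0],[70,-5,0,0,0,0,0],[70,-5,0,0,0,0,0],[70,-5,0,0,0,0,0],[70,-5,0,0,0,0,0]]]'
```

```text
time: 27.28
ee_pos: [0.5269, 0.009, 0.0084]
tcp_rot: [180.0, 0.0, 175.0]
wrist_force: [-2.0, 0.5, 0.1]
opening: 0.06
grasp_force: 1.2
```

```bash

python3 -m inch '[[[70,-5,0,0,0,0,0],[70,-5,0,0,0,0,0],[70,-5,0,0,0,0,0],[70,-5,0,0,0,0,0]]]'
```

```text
time: 27.78
ee_pos: [0.5468, 0.0073, 0.0084]
tcp_rot: [-180.0, 0.0, 175.1]
wrist_force: [-1.9, 0.3, -0.2]
opening: 0.0599
grasp_force: 1.2
```

```bash

python3 -m inch '[[[70,-5,0,0,0,0,0],[70,-5,0,0,0,0,0],[70,-5,0,0,0,0,0],[70,-5,0,0,0,0,0],[70,-5,0,0,0,0,0]]]'
```

```text
time: 28.4
ee_pos: [0.5718, 0.0051, 0.0084]
tcp_rot: [180.0, 0.0, 175.0]
wrist_force: [-1.7, 0.4, 0.5]
opening: 0.0599
grasp_force: 1.2
```

```bash

python3 -m inch '[[[70,-4,0,0,0,0,0],[70,-4,0,0,0,0,0],[70,-4,0,0,0,0,0],[70,-3,0,0,0,0,0]]]'
python3 -c "
from h import *
need(.5975,.0023,.0065,174.9)"
```

```text
time: 28.9
ee_pos: [0.5866, 0.0039, 0.0084]
tcp_rot: [180.0, 0.0, 175.0]
wrist_force: [-2.8, -0.3, 0.5]
opening: 0.0602
grasp_force: 1.2
shift [-11.   -0.6   1.9] turn [0.  0.  0.1]
```

```bash

python3 -m inch '[[[70,-2,0,0,0,0,0],[70,-2,0,0,0,0,0],[70,-1.5,0,0,0,0,0],[70,-1.5,0,0,0,0,0]]]'
```

```text
time: 29.4
ee_pos: [0.5934, 0.0033, 0.0084]
tcp_rot: [-180.0, 0.0, 175.0]
wrist_force: [-3.4, -0.7, 0.3]
opening: 0.0597
grasp_force: 1.2
```

```bash

python3 -m inch '[[[70,-1,0,0,0,0,0],[70,-1,0,0,0,0,0]]]'
```

```text
time: 29.65
ee_pos: [0.5953, 0.0031, 0.0084]
tcp_rot: [180.0, -0.0, 175.0]
wrist_force: [-3.5, 1.5, -0.3]
opening: 0.0597
grasp_force: 1.8
```

```bash

python3 -m inch '[[[70,-1,0,0,0,0,0],[70,-1,0,0,0,0,0]]]'
```

```text
time: 29.9
ee_pos: [0.5958, 0.0031, 0.0081]
tcp_rot: [180.0, -0.2, 175.1]
wrist_force: [-12.8, 1.0, 5.8]
opening: 0.0597
grasp_force: 5.6
```

```bash

python3 -m inch '[[[70,-1,0,0,0,0,0],[70,-1,0,0,0,0,0]]]'
```

```text
time: 30.15
ee_pos: [0.5962, 0.003, 0.008]
tcp_rot: [-180.0, -0.4, 175.1]
wrist_force: [-22.5, 1.6, 10.5]
opening: 0.0594
grasp_force: 9.7
```

The force rises cleanly at the expected depth with almost no sideways force, so the dish is against the stop. I'll back off slowly and rise clear.

```bash

python3 -m inch '[[[70,2,0,0,0,0,0],[70,2,0,0,0,0,0],[70,4,0,0,0,0,0],[70,10,0,0,0,0,0],[70,20,0,0,0,0,0],[70,30,0,0,0,0,0],[70,30,0,-5,0,0,0],[70,20,0,-20,0,0,0]]]'
python3 -m inch '[[[70,0,0,-30,0,0,0],[70,0,0,-40,0,0,0],[70,10,0,-40,0,0,0],[70,20,0,-20,0,0,0],[70,0,0,0,0,0,0]]]'
python3 - <<'E'
from h import *
from scipy.optimize import least_squares
for n in ["side","top","wrist"]:
    c=cam(n); save(c,"end_"+n+".png")
    for th,z in [("dish",.02),("soap",.045)]:
        for q in finder.outline_of(n,th):
            w=at(c,q["extent"][:2],z)[:2]
            if abs(w[1])<.08 and w[0]>.5: print(n,th,round(q["conf"],2),np.round(q["extent"]),np.round(w,3))
    for th in ["dauber1","ashtray","boot_hook"]:
        if n!="wrist": print(n,th,[np.round(m["position"]).tolist() for m in finder.mark_of(n,th)[:2]])
    # expected rim front pixel and predicted centre
    H=[.658,-.004]; print(n,"px of rim front/left/right where plate edge",px(c,[H[0]-.06*.996,H[1]+.005,.022]),px(c,[.618,.0,.06]))
E
```

```text
time: 31.15
ee_pos: [0.4795, 0.013, 0.0327]
tcp_rot: [-180.0, -0.1, 175.1]
wrist_force: [0.4, -0.1, 0.7]
opening: 0.0599
grasp_force: 0.0
time: 31.78
ee_pos: [0.4519, 0.0156, 0.1652]
tcp_rot: [180.0, 0.2, 175.1]
wrist_force: [0.5, -0.5, 0.5]
opening: 0.0596
grasp_force: 0.0
side dish 0.51 [256. 214.  12.  27.] [0.613 0.014]
side soap 0.46 [253. 209.   6.  15.] [0.618 0.019]
side dauber1 [[201.0, 203.0], [217.0, 170.0]]
side ashtray [[262.0, 144.0]]
side boot_hook [[214.0, 314.0]]
side px of rim front/left/right where plate edge [261.36556179 210.45881812] [254.10435435 200.82966469]
top dish 0.51 [304. 173.  30.   8.] [ 0.612 -0.009]
top dauber1 [[340.0, 117.0]]
top ashtray [[413.0, 159.0]]
top boot_hook [[188.0, 159.0]]
top px of rim front/left/right where plate edge [300.54514515 177.64494175] [301.28650713 168.84241249]
wrist dish 0.6 [285. 333.  94.  47.] [0.616 0.006]
wrist soap 0.92 [276. 343.  51.  34.] [ 0.607 -0.003]
wrist px of rim front/left/right where plate edge [279.38879678 322.07653829] [279.98127756 361.28841115]
```

```bash
python3 - <<'E'
from h import *
from scipy.optimize import least_squares
c=cam("wrist")
for q in finder.outline_of("wrist","dish"):
    if abs(q["extent"][0]-285)>30: continue
    m=q["pixels"].astype(np.uint8)
    h=max(cv2.findContours(m,0,1)[0],key=cv2.contourArea)[:,0,:].astype(float)
    top=[(x,h[h[:,0]==x,1].min()) for x in range(245,325,4) if (h[:,0]==x).any()]
    top=[p for p in top if p[1]<345]
    P=np.array([at(c,p,.022)[:2] for p in top]); print(top); 
    r=least_squares(lambda v:np.hypot(*(P-v[:2]).T)-.06,[.658,-.004]); print(q["conf"],r.x,np.abs(r.fun).max())
I=c["pixels"].astype(int)
print([ (r,I[r,280].tolist()) for r in range(296,372,3)])
print(px(c,[.5982,.001,.0]),px(c,[.618,-.001,.06]))
E
```

```text
[(245, np.float64(322.0)), (249, np.float64(319.0)), (253, np.float64(317.0)), (257, np.float64(315.0)), (261, np.float64(313.0)), (265, np.float64(311.0)), (269, np.float64(310.0)), (273, np.float64(310.0)), (277, np.float64(309.0)), (281, np.float64(309.0)), (285, np.float64(309.0)), (289, np.float64(310.0)), (293, np.float64(311.0)), (297, np.float64(312.0)), (301, np.float64(313.0)), (305, np.float64(315.0)), (309, np.float64(317.0)), (313, np.float64(320.0)), (317, np.float64(323.0)), (321, np.float64(329.0))]
0.61 [ 0.64146131 -0.00203426] 0.002175427775223393
[(296, [168, 109, 61]), (299, [168, 110, 61]), (302, [161, 104, 60]), (305, [192, 121, 64]), (308, [153, 100, 68]), (311, [112, 101, 103]), (314, [112, 103, 103]), (317, [111, 100, 102]), (320, [125, 116, 118]), (323, [128, 106, 100]), (326, [115, 66, 20]), (329, [119, 69, 26]), (332, [117, 68, 28]), (335, [119, 68, 29]), (338, [119, 68, 24]), (341, [117, 67, 19]), (344, [122, 69, 20]), (347, [151, 84, 9]), (350, [160, 88, 10]), (353, [156, 83, 10]), (356, [147, 80, 9]), (359, [41, 29, 29]), (362, [35, 33, 29]), (365, [33, 27, 27]), (368, [27, 30, 31]), (371, [44, 42, 45])]
[279.42814005 309.85592505] [279.01490757 361.13820733]
```

The wrist view puts the foot of the dish's front wall at row 309, against 309.9 predicted for home. The stop force agrees and the soap is seen in the dish, so I'm handing in.

```bash
python3 -c "
from workcell import bot
print(bot.job_done())"
```

```text
the job is handed in; nothing more can be done
None
```

The soap is in the tin dish and the dish is home against the stop in the middle bay, judged by the push force and the wrist camera; the daubers, ashtray and boot hook were left alone, and I handed the job in at about 32 s (no verdict came back).

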